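# Tighten the hose elbow of the pressure tester's valve block

## Task

The brass elbow with the sideways hose barb has been finger-started in the valve block that is clamped in one of the two small bench vices. Screw it in clockwise, as seen from above, until it has gone tight and its barb lies straight along the block, pointing to the block's long, plugged end; do not force it past that line, and let go of it. Leave the straight nipple in the other vice unturned.

Things in the scene. Friction and masses are not known exactly. Their poses are not given: they have to be found in the camera images.
- elbow (a joint): Turn of the elbow on its upright thread, rad, growing clockwise seen from above (screwing in). 0: barb straight along the valve block, pointing to its plugged end (wanted). Starts at -1.25 to -0.75. The thread stiffens steadily, 0.10 N m at the start, 0.15 N m at 0; it stays where it is left; dead stop at +0.6. It does not noticeably rise or sink and cannot be pulled out.
- elbow_block (a point): Centre of the elbow's square brass block (24 x 24 mm, 30 mm high), on the thread axis, 101 mm above the bench. z up, x along the barb, which is 14 mm thick and level, its end 47 mm from the axis. The flat sides across y, 24 mm apart, are free to grip from above. Block underside 86 mm, top 116 mm above the bench; under it an 18 mm round neck on a 26 mm boss (top 74 mm).
- vice: Fixed small vice with the elbow's valve block. Origin on the bench under the thread axis; z up, x along the valve block to its long end. The block is a brass bar 90 x 25 x 26 mm, top 70 mm above the bench, from 18 mm behind the thread axis to 72 mm ahead, with an 18 mm round steel plug 13 mm further. Screw handle to 65 mm at +y, below the block's top; round foot 90 mm wide.
- nipple (a joint): Turn, rad, of the straight nipple (upright barbed tube on a hexagon 25 mm wide, top 127 mm above the bench) in the valve block of the other vice, which otherwise looks the same. A bystander: reads 0 at the start, to be left unturned.

How it is judged:
At the end, for the whole second after the job is handed in: The elbow is screwed in so that its barb lies along the valve block, pointing to the plugged end, within 12 degrees (0.21 rad), and is at rest; the straight nipple is within 0.2 rad of its start (value of joint elbow between -0.21 and 0.21 rad and velocity of joint elbow between -0.05 and 0.05 rad/s and value of joint nipple between -0.2 and 0.2 rad); the robot touches nothing.
It fails at once if the elbow is forced more than 0.35 rad (20 degrees) past the line of the block (value of joint elbow above 0.35 rad).
It fails at once if the straight nipple is turned more than 0.2 rad (value of joint nipple above 0.2 rad or value of joint nipple below -0.2 rad).
It also fails if it takes over 32 s, if anything falls off the work surface, if the arm or the gripper's body presses on something with over 40 N, if the wrist force passes 120 N, or if a joint passes its speed limit or range.

## Robot

A 7-joint arm with a two-finger parallel gripper is mounted at the origin on the work surface. World frame = base frame: x ahead of the robot, y to its left, z up, the work surface at z = 0. Lengths are in m, angles in rad, forces in N, time in s.
With the tool pointing down it reaches from about 0.4 to 0.85 m from the base axis. Payload 10.4 kg.
Tool frame: the origin (TCP) lies at the very end of the fingers, on their centre line; the grasp point (between the pads) lies 19 mm behind it; x points along the fingers, y is the direction in which the jaws open and shut, and the axes are right-handed (so a half turn about x gives the same grasp; the last joint's range is limited). The gripper opens to 85 mm and grips with 20 to 120 N. Pads are 22 mm wide; open, the fingers measure 114 mm over their backs; the gripper's body (76 mm by 85 mm) begins 54 mm behind the grasp point. The pads swing forward as they close: fully open they stand 13 mm farther back than shut.
Start: joints at [-1.253, 0.332, -0.065, 1.46, 0.022, 1.35, -0.088], TCP at [0.209, 0.589, 0.231] pointing down, gripper open.
Joint ranges: [-2.6, 2.6], [-0.5, 2.12], [-1.47, 1.34], [0.16, 2.42], [-1.27, 4.41], [0.06, 2.06], [-2.6, 2.6]. Speed limits (rad/s): [2.22, 2.22, 2.79, 2.79, 3.14, 3.14, 3.14].

## Interface

Orientations are given as a unit quaternion [x, y, z, w].
In Python, from workcell import monitor, camera, ticket, regions_of gives the robot as it stands.
- The arm moves only by the tool step_arm, never from a script. Its argument "increments" is a list of rows, each a list of 5 numbers: the finger opening in m, from 0 to 0.0854, then the shift along the world's x, y, z in m, then the turn about the world's z in rad. A call has 1 to 12 rows; each row shifts and turns the commanded pose from where the row before left it; what a row does not reach is not made up. A row lasts 1/12 s, in which the tool goes at most 41.7 mm and 7.16 degrees, less where a joint would pass 70% of its speed; a pose out of reach is approached as far as the arm can. A call with a gripper value outside its range is refused whole. The fingers move at their own pace and stop on an object; "force" is the grip in N (left out, the last holds). Time passes only in rows, so rows that do not move let the fingers close. It gives the time, the measured TCP pose, the force and the opening at its end, in the units of the state.
- monitor.get_obs(): the state, without advancing time (a new reading comes with each control period).
- camera(name): name is "scene" or "side" or "wrist"; returns a dict with "color" (384x512x3 uint8, red, green, blue), "range_z" (384x512 float32, m along the optical axis (not along the pixel's ray), 0 where there is no reading), "fx", "fy", "cx", "cy" (pixels), "cam_to_world" (4x4, takes a point from camera to world coordinates). Camera axes: x right, y up, looking along -z (the intrinsics and any distortion apply to the point x, -y, -z); pixel columns grow to the right and rows downward; lengths in m; the calibration is good to about 2 mm. A picture is of the moment at which its call begins.
- ticket.hand_in(): hands the job in, once; it reports no verdict.
Trained networks look in a picture, given as the dict that the camera call returned (one of the last four; its "shot" number tells which), for a name from the list of things; names that differ only in an ending like _2 or _b are one class to them, and where a whole thing is asked for, a point or a joint stands for the part that bears it (a point fixed in the world has none). Each returns a list of dicts, best first, with "p" (0 to 1); they miss things now and then, are a little off and sometimes report something else, mostly with a low value. They report only what shows in the picture. A call takes as long as a camera call.
- regions_of(picture, query): "region" (384x512 bool, what is visible of it) and "centre" ([row, column] in pixels, amid what is visible of it).
The state is a dict: "clock": time; "joint_pos": joint angles; "joint_velocities": joint speeds; "tau": joint torques, N m; "position": TCP position; "ee_rot": TCP orientation; "ft_force": force on the tool from outside, world axes, zero at the start; "torque": the same for the moment, N m; "grip_width": opening from 0.0 (shut) to 1.0 (fully open).
Only numpy, scipy, OpenCV 4.12 (cv2) and the standard library are available. Lean on these libraries where they do the work, as an engineer would, in place of code of your own. Each camera call takes 0.05 s, during which the arm holds its last target. There are 200 camera calls.

## Working session

There is one attempt and no reset: what is moved stays moved. The work goes in short steps, Python scripts to look and compute and a tool call to move; the robot and the scene stay as the last step left them, time stands still between calls to the robot, and variables do not carry over. Pictures are saved under pics/ and viewed, about 8 in all and at most 12, crops included, and the job is handed in when it is done.

Besides the shell and the picture viewer there is one more tool, called after "Request:" as name([rows], argument=value, ...), one row to a line, values as JSON. step_arm: Moves the arm, as the interface text tells. Its arguments: {"type":"object","properties":{"increments":{"type":"array"},"force":{"type":"number"}},"required":["increments"]}

```bash
mkdir -p pics
cat > h.py <<'E'
import numpy as np, cv2
from workcell import monitor, camera, ticket, regions_of
def cloud(p):
    z=p["range_z"]; v,u=np.mgrid[:z.shape[0],:z.shape[1]]
    c=np.stack([(u-p["cx"])/p["fx"]*z,-(v-p["cy"])/p["fy"]*z,-z,np.ones_like(z)],-1)
    w=(c@np.array(p["cam_to_world"]).T)[...,:3]; w[z<=0]=np.nan
    return w
def save(p,n): cv2.imwrite(f"pics/{n}.png",p["color"][...,::-1])
E
python3 - <<'E'
from h import *
ims=[]
for n in ["scene","side"]:
    p=camera(n); W=cloud(p); ims.append(p["color"][...,::-1]); print(n,[k for k in p],np.array(p["cam_to_world"])[:3,3])
    for q in ["elbow","vice","nipple","elbow_block"]:
        for r in regions_of(p,q)[:3]:
            P=W[r["region"]]; P=P[~np.isnan(P[:,0])]
            print(n,q,round(r["p"],2),np.round(r["centre"]),r["region"].sum(),np.median(P,0).round(3) if len(P) else None,np.percentile(P,98,axis=0).round(3) if len(P) else None)
p=camera("wrist"); ims.append(p["color"][...,::-1])
cv2.imwrite("pics/a.png",cv2.resize(np.vstack([np.hstack(ims[:2]),np.hstack([ims[2],ims[2]*0])]),(800,600)))
o=monitor.get_obs();print(o["position"],o["ee_rot"],o["clock"],o["grip_width"])
E
```

```text
scene ['color', 'range_z', 'fx', 'fy', 'cx', 'cy', 'cam_to_world', 'shot'] [ 0.82855989 -0.53542741  0.70497751]
scene elbow 0.81 [226. 212.] 409 [ 0.519 -0.133  0.108] [ 0.555 -0.115  0.118]
scene vice 0.6 [247. 214.] 2244 [ 0.525 -0.145  0.063] [ 0.57  -0.09   0.117]
scene nipple 0.59 [136. 264.] 157 [0.486 0.135 0.095] [0.494 0.193 0.128]
scene elbow_block 0.97 [224. 210.] 412 [ 0.52  -0.132  0.108] [ 0.555 -0.115  0.118]
side ['color', 'range_z', 'fx', 'fy', 'cx', 'cy', 'cam_to_world', 'shot'] [0.24694728 0.60386926 0.48481236]
side elbow 0.8 [166. 294.] 401 [ 0.516 -0.123  0.103] [ 0.624 -0.114  0.117]
side vice 0.86 [192. 292.] 2333 [ 0.513 -0.12   0.046] [ 0.572 -0.087  0.115]
side nipple 0.72 [253. 249.] 380 [0.483 0.143 0.093] [0.494 0.15  0.127]
side elbow_block 0.66 [168. 298.] 312 [ 0.514 -0.122  0.103] [ 0.551 -0.114  0.117]
[0.20888233 0.58907382 0.2313519 ] [ 0.11994194  0.69686631 -0.11986774  0.69686655] 0.55 0.9979907092660739
```

View pics/a.png

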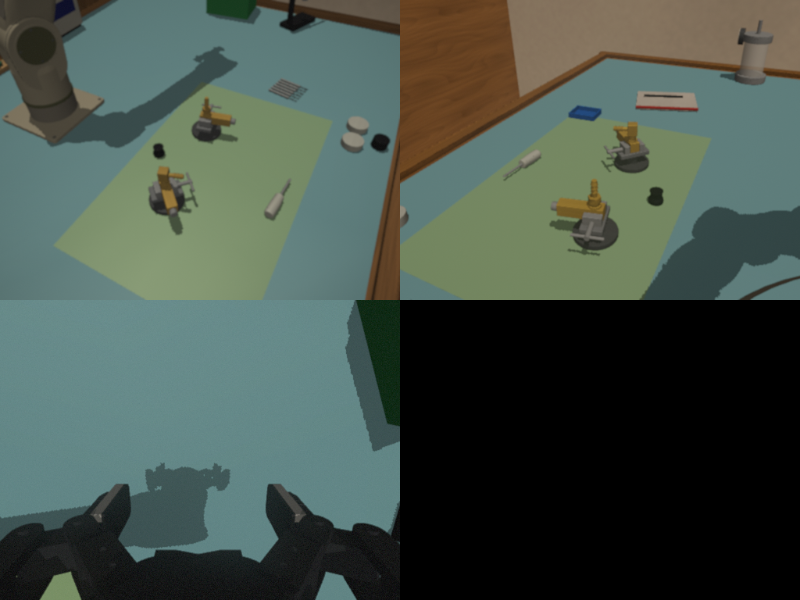

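The scene view shows the elbow at about (165,180) in the composite and the nipple at (210,110). The side view shows the elbow behind, at (630,135). Next I'll get the axis, barb and valve block directions from the depth data.

Run:
```python
from h import *
A=[]
for n in ["scene","side"]:
    p=camera(n); W=cloud(p); 
    m=(abs(W[...,0]-.525)<.13)&(abs(W[...,1]+.14)<.13)&(W[...,2]>.03)
    A.append(W[m]); 
    r,c=np.where(m); print(n,r.min(),r.max(),c.min(),c.max())
    cr=p["color"][max(0,r.min()-20):r.max()+20,c.min()-20:c.max()+20,::-1]; cv2.imwrite(f"pics/{n}1.png",cv2.resize(cr,None,fx=5,fy=5))
    for lo,hi in [(.112,.122),(.095,.110),(.064,.075)]:
        P=A[-1]; P=P[(P[:,2]>lo)&(P[:,2]<hi)]
        print(lo,hi,len(P),P.mean(0).round(4),P.min(0).round(3),P.max(0).round(3),"rect",cv2.minAreaRect(P[:,:2].astype(np.float32)*1000))
P=np.vstack(A)
# top-down height map, 1mm -> 4px
im=np.zeros((600,600,3),np.uint8)
for s,Q in enumerate(A):
  for x,y,z in Q:
    col=(0,0,255) if z>.112 else (0,255,0) if z>.09 else (255,128,0) if z>.064 else (90,90,90)
    cv2.circle(im,(int((.14-(y+.14)*1-.0)*1000*2+20),int((.68-x)*1000*2)),2+0*s,col,-1)
cv2.imwrite("pics/top.png",im)
```

```text
scene 187 277 190 249
0.112 0.122 157 [ 0.5127 -0.1331  0.1165] [ 0.498 -0.146  0.112] [ 0.526 -0.118  0.12 ] rect ((511.752685546875, -131.22885131835938), (24.298526763916016, 25.45340919494629), 18.316604614257812)
0.095 0.11 205 [ 0.5319 -0.1303  0.1044] [ 0.504 -0.147  0.095] [ 0.557 -0.114  0.11 ] rect ((527.5145874023438, -126.32260131835938), (59.583831787109375, 22.311954498291016), 30.88115692138672)
0.064 0.075 643 [ 0.5367 -0.1576  0.0693] [ 0.484 -0.194  0.064] [ 0.576 -0.105  0.075] rect ((536.3997802734375, -156.26858520507812), (53.03519058227539, 102.1707992553711), 45.97322082519531)
side 155 244 260 336
0.112 0.122 85 [ 0.5127 -0.1291  0.1152] [ 0.499 -0.145  0.112] [ 0.527 -0.118  0.118] rect ((513.7596435546875, -131.84951782226562), (22.779438018798828, 26.486902236938477), 20.341978073120117)
0.095 0.11 201 [ 0.5263 -0.1207  0.1026] [ 0.499 -0.129  0.095] [ 0.556 -0.112  0.11 ] rect ((527.6878662109375, -121.71224975585938), (58.159912109375, 11.466451644897461), 8.049819946289062)
0.064 0.075 237 [ 0.5253 -0.1378  0.0691] [ 0.49  -0.175  0.064] [ 0.572 -0.108  0.075] rect ((526.1952514648438, -151.80587768554688), (50.545345306396484, 86.5194091796875), 35.841224670410156)
```

View pics/top.png

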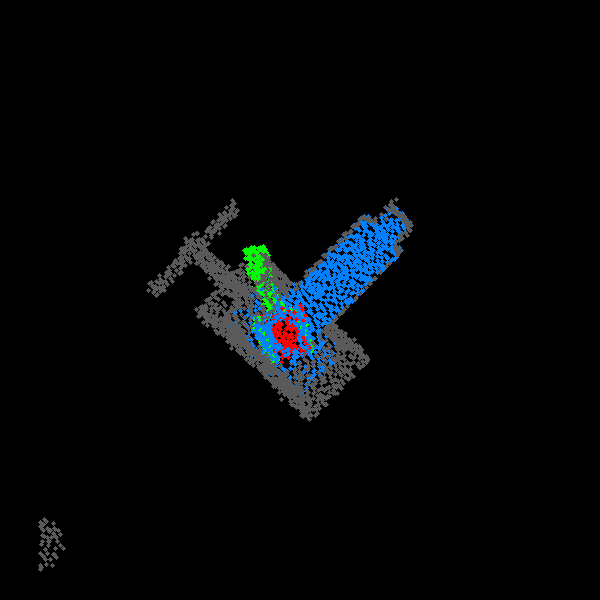

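View pics/scene1.png

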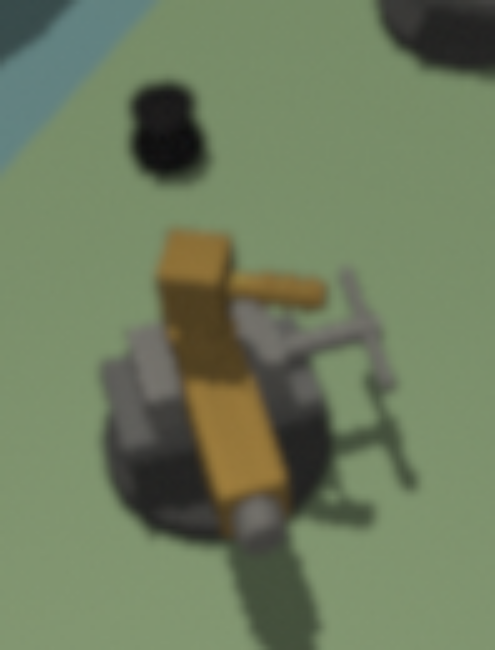

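The axis is near (0.513, -0.132). The barb yaw is about +0.33 and the block's long end about -0.73, so it needs roughly 1.05 rad clockwise. I'll move over above the elbow now.

Request:
step_arm([
  [0.085,0.022,-0.024,0,0.03],
  [0.085,0.022,-0.024,0,0.03],
  [0.085,0.022,-0.024,0,0.03],
  [0.085,0.022,-0.024,0,0.03],
  [0.085,0.022,-0.024,0,0.03],
  [0.085,0.022,-0.024,0,0.03],
  [0.085,0.022,-0.024,0,0.03],
  [0.085,0.022,-0.024,0,0.03],
  [0.085,0.022,-0.024,0,0.03],
  [0.085,0.022,-0.024,0,0.03],
], force=60)

```text
clock: 1.48
position: [0.4298, 0.3478, 0.2316]
ee_rot: [0.014, 0.707, -0.014, 0.707]
ft_force: [0.3, 0.4, -0.3]
grip_width: 0.994
```

Request:
step_arm([
  [0.085,0.007,-0.036,0,0.03],
  [0.085,0.007,-0.036,0,0.03],
  [0.085,0.007,-0.036,0,0.03],
  [0.085,0.007,-0.036,0,0.03],
  [0.085,0.007,-0.036,0,0.03],
  [0.085,0.007,-0.036,0,0.03],
  [0.085,0.007,-0.036,0,0.03],
  [0.085,0.007,-0.036,0,0.03],
  [0.085,0.007,-0.036,0,0.03],
  [0.085,0.007,-0.036,0,0.03],
  [0.085,0.007,-0.036,0,0.03],
])

```text
clock: 2.4
position: [0.5059, -0.0487, 0.2317]
ee_rot: [-0.102, 0.699, 0.103, 0.7]
ft_force: [0.6, 0.3, 0.1]
grip_width: 0.99
```

Run:
```python
from h import *
p=camera("wrist"); W=cloud(p); save(p,"w1")
m=(abs(W[...,0]-.525)<.12)&(abs(W[...,1]+.14)<.12)&(W[...,2]>.03)&(W[...,2]<.13)
P=W[m]
for lo,hi in [(.112,.122),(.094,.111),(.064,.0735)]:
    Q=P[(P[:,2]>lo)&(P[:,2]<hi)]
    if len(Q)>10: print(lo,len(Q),Q.mean(0).round(4),cv2.minAreaRect(Q[:,:2].astype(np.float32)*1000), "pca",np.degrees(np.arctan2(*np.linalg.svd(Q[:,:2]-Q[:,:2].mean(0),full_matrices=False)[2][0][::-1])))
o=monitor.get_obs();print(o["position"],o["ee_rot"],o["joint_pos"])
```

```text
0.112 698 [ 0.5125 -0.1324  0.1152] ((513.1196899414062, -132.94610595703125), (23.845096588134766, 24.56562042236328), 19.08664894104004) pca -77.14588428842316
0.094 572 [ 0.5313 -0.1232  0.1041] ((528.0369262695312, -124.32876586914062), (59.487430572509766, 22.313091278076172), 24.021873474121094) pca 10.959831470811661
0.064 1199 [ 0.5398 -0.1592  0.0691] ((530.881591796875, -159.4578857421875), (48.59174346923828, 103.11770629882812), 37.20676803588867) pca -43.924488107301094
[ 0.50637828 -0.05680686  0.23193246] [-0.10156372  0.69944843  0.09955667  0.7003893 ] [-0.40945257  0.06483592  0.45253019  1.78421548 -0.02678318  1.2973146
  1.90562833]
```

View pics/w1.png

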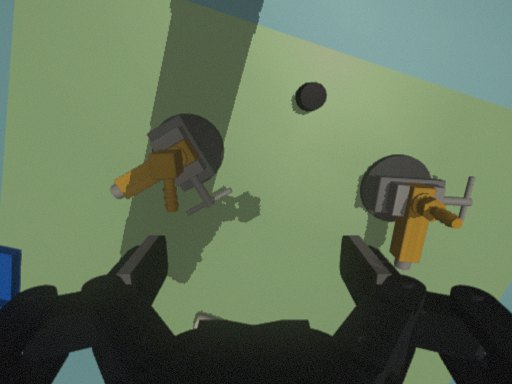

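Request:
step_arm([
  [0.085,0.003,-0.025,0,0.024],
  [0.085,0.003,-0.025,0,0.024],
  [0.085,0.001,-0.025,0,0],
  [0.085,0,0,-0.03,0],
  [0.085,0,0,-0.03,0],
  [0.085,0,0,0,0],
  [0.085,0,0,0,0],
])

```text
clock: 3.03
position: [0.5121, -0.1216, 0.1709]
ee_rot: [-0.119, 0.698, 0.119, 0.696]
ft_force: [0.0, 0.1, 0.1]
grip_width: 0.992
```

Run:
```python
from h import *
from scipy.spatial.transform import Rotation as R
o=monitor.get_obs();M=R.from_quat(o["ee_rot"]).as_matrix();print(o["position"],np.arctan2(M[1,1],M[0,1]),M[:,0],o["joint_pos"],o["clock"])
for n in ["scene","side"]:
    p=camera(n);W=cloud(p)
    d=np.hypot(W[...,0]-.513,W[...,1]+.1325);Q=W[(d>.028)&(d<.075)&(W[...,2]>.064)&(W[...,2]<.0735)&(W[...,0]>.513)&(W[...,1]<-.12)]
    if len(Q)>10: c=Q.mean(0); print(n,len(Q),c,"yaw to centroid",np.arctan2(c[1]+.1325,c[0]-.513), cv2.minAreaRect(Q[:,:2].astype(np.float32)*1000))
```

```text
[ 0.5121036  -0.12164161  0.17088104] 1.9081020941134517 [-2.78004499e-03  2.79076644e-05 -9.99996135e-01] [-0.31289808  0.16433021  0.50860979  1.82343969 -0.0857853   1.17836483
  2.131161  ] 3.0333
scene 328 [ 0.54969973 -0.16932843  0.07030033] yaw to centroid -0.7871485724856603 ((544.0267333984375, -161.38816833496094), (33.92820358276367, 64.51336669921875), 30.950668334960938)
side 83 [ 0.54925866 -0.15940025  0.06885484] yaw to centroid -0.6382960468615134 ((548.529296875, -162.51373291015625), (22.83771514892578, 42.126014709472656), 41.03544998168945)
```

Request:
step_arm([
  [0.085,0.001,-0.011,0,0],
  [0.085,0,0,-0.02,0],
  [0.085,0,0,-0.02,0],
  [0.085,0,0,-0.02,0],
  [0.085,0,0,-0.02,0],
  [0.085,0,0,-0.006,0],
  [0.085,0,0,0,0],
])

```text
clock: 3.72
position: [0.5139, -0.1326, 0.0855]
ee_rot: [-0.119, 0.697, 0.119, 0.697]
ft_force: [0.5, 1.2, 0.4]
grip_width: 0.99
```

Run:
```python
from h import *
o=monitor.get_obs();print(o["position"],o["ft_force"])
p=camera("scene");q=camera("side");c=[cv2.resize(x["color"][a:a+110,b:b+120,::-1],None,fx=3.3,fy=3.3) for x,a,b in((p,150,160),(q,110,230))]
cv2.imwrite("pics/d.png",np.hstack(c))
```

```text
[ 0.51394202 -0.13260876  0.0854795 ] [0.51793206 1.20419728 0.37862237]
```

View pics/d.png

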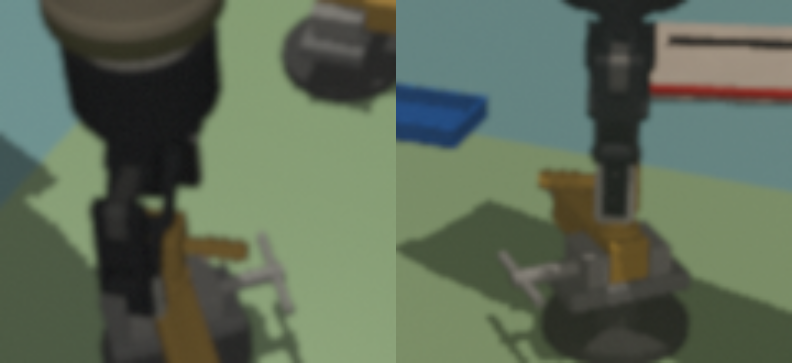

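The fingers straddle the brass block (scene crop around (165,250), side crop around (610,190)), clear of the barb and the vice. I'll close them.

Request:
step_arm([
  [0.015,0,0,0,0],
  [0.015,0,0,0,0],
  [0.015,0,0,0,0],
  [0.015,0,0,0,0],
  [0.015,0,0,0,0],
  [0.015,0,0,0,0],
  [0.015,0,0,0,0],
  [0.015,0,0,0,0],
], force=60)

```text
clock: 4.48
position: [0.514, -0.1326, 0.0858]
ee_rot: [-0.118, 0.697, 0.119, 0.697]
ft_force: [-3.1, 1.8, 6.0]
grip_width: 0.277
```

The opening of 23.7 mm matches the 24 mm block. I'll turn it partway first.

Request:
step_arm([
  [0.015,0,0,0,-0.06],
  [0.015,0,0,0,-0.06],
  [0.015,0,0,0,-0.06],
  [0.015,0,0,0,-0.06],
  [0.015,0,0,0,-0.06],
  [0.015,0,0,0,-0.06],
  [0.015,0,0,0,-0.06],
  [0.015,0,0,0,-0.06],
  [0.015,0,0,0,-0.06],
  [0.015,0,0,0,-0.06],
  [0.015,0,0,0,0],
  [0.015,0,0,0,0],
])

```text
clock: 5.48
position: [0.514, -0.1333, 0.0859]
ee_rot: [0.093, 0.701, -0.093, 0.701]
ft_force: [-3.7, -0.4, 5.4]
grip_width: 0.273
```

Run:
```python
from h import *
from scipy.spatial.transform import Rotation as R
o=monitor.get_obs();M=R.from_quat(o["ee_rot"]).as_matrix();print(o["position"],np.arctan2(M[1,1],M[0,1])-np.pi/2,o["ft_force"],o["torque"],o["grip_width"],o["clock"],o["joint_pos"])
A=[]
for n in ["scene","side"]:
    p=camera(n);W=cloud(p)
    d=np.hypot(W[...,0]-.513,W[...,1]+.1325);Q=W[(d>.02)&(d<.055)&(W[...,2]>.093)&(W[...,2]<.110)]
    print(n,len(Q),np.median(np.arctan2(Q[:,1]+.1325,Q[:,0]-.513)) if len(Q) else 0)
    r=p["color"]; A.append(cv2.resize((r[150:260,160:280] if n=="scene" else r[110:220,230:350])[...,::-1],None,fx=3.3,fy=3.3))
cv2.imwrite("pics/e.png",np.hstack(A))
```

```text
[ 0.51399739 -0.13331907  0.0858623 ] -0.2635434944780686 [-3.67735423 -0.44078106  5.37092475] [-0.2055837   0.43039333 -0.02717055] 0.2732949174710254 5.4833 [-0.35189107  0.29018036  0.59790865  1.90343331 -0.19193029  1.00426429
  1.63742277]
scene 157 -0.3538868173844889
side 124 0.4537570512684549
```

View pics/e.png

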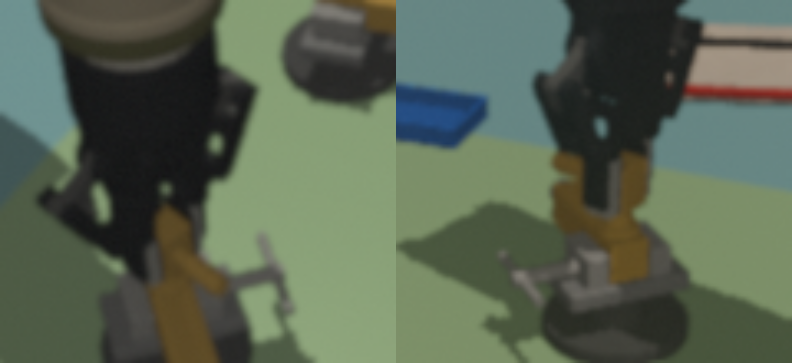

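The elbow follows: the barb in the scene crop now runs from (165,225) to (215,285). It's at yaw about -0.26, with about 0.48 left to go.

Request:
step_arm([
  [0.015,0,0,0,-0.06],
  [0.015,0,0,0,-0.06],
  [0.015,0,0,0,-0.06],
  [0.015,0,0,0,-0.06],
  [0.015,0,0,0,-0.06],
  [0.015,0,0,0,-0.06],
  [0.015,0,0,0,-0.06],
  [0.015,0,0,0,-0.06],
  [0.015,0,0,0,0],
  [0.015,0,0,0,0],
  [0.015,0,0,0,0],
])

```text
clock: 6.5
position: [0.5137, -0.1338, 0.0858]
ee_rot: [0.257, 0.659, -0.257, 0.659]
ft_force: [-3.7, -2.0, 6.3]
grip_width: 0.269
```

Request:
step_arm([
  [0.085,0,0,0,0],
  [0.085,0,0,0,0],
  [0.085,0,0,0,0],
  [0.085,0,0,0,0],
  [0.085,0,0,0,0],
  [0.085,0,0,0,0],
  [0.085,0,0,0.02,0],
  [0.085,0,0,0.03,0],
  [0.085,0,0,0.03,0],
  [0.085,0,0,0.03,0],
  [0.085,0,0,0.03,0],
  [0.085,0,0,0.02,0],
])

```text
clock: 7.5
position: [0.5144, -0.1332, 0.2483]
ee_rot: [0.257, 0.658, -0.256, 0.66]
ft_force: [0.4, -0.6, 0.2]
grip_width: 0.992
```

Request:
step_arm([
  [0.085,-0.02,0.03,0,0],
  [0.085,-0.02,0.03,0,0],
  [0.085,-0.01,0.03,0,0],
  [0.085,0,0.03,0,0],
  [0.085,0,0,0,0],
  [0.085,0,0,0,0],
])

```text
clock: 8.0
position: [0.4638, -0.0114, 0.2454]
ee_rot: [0.256, 0.659, -0.255, 0.659]
ft_force: [-0.1, -0.9, 0.4]
grip_width: 0.993
```

Run:
```python
from h import *
o=monitor.get_obs();print(o["position"],o["ft_force"],o["clock"])
A=[]
for n in ["scene","side","wrist"]:
    p=camera(n);W=cloud(p)
    d=np.hypot(W[...,0]-.513,W[...,1]+.1325)
    for lo,hi,a,b,t in [(.093,.110,.022,.055,"barb"),(.065,.0735,.03,.07,"bar")]:
        k=(d>a)&(d<b)&(W[...,2]>lo)&(W[...,2]<hi)&(W[...,0]>.513)&(W[...,1]<-.1); Q=W[k].astype(np.float32)
        if len(Q)>10: print(n,t,len(Q),"centroid yaw",np.arctan2(Q[:,1].mean()+.1325,Q[:,0].mean()-.513), "line",np.arctan2(*cv2.fitLine(Q[:,:2],cv2.DIST_HUBER,0,1e-4,1e-4).ravel()[[1,0]]))
    T=W[(d<.025)&(W[...,2]>.112)&(W[...,2]<.122)]; 
    if len(T)>20: print(n,"top",T.mean(0),cv2.minAreaRect(T[:,:2].astype(np.float32)*1000))
    if n!="wrist": r=p["color"]; A.append(cv2.resize((r[150:260,160:280] if n=="scene" else r[110:220,230:350])[...,::-1],None,fx=3.3,fy=3.3))
    else: save(p,"w2")
cv2.imwrite("pics/f.png",np.hstack(A))
```

```text
[ 0.46378653 -0.01141912  0.24540276] [-0.13316127 -0.85185014  0.37324949] 8.0
scene barb 98 centroid yaw -0.7670569 line -0.6613491
scene bar 270 centroid yaw -0.78748757 line -0.7376846
scene top [ 0.51263764 -0.13345222  0.11652569] ((511.81005859375, -132.52830505371094), (24.053882598876953, 25.616268157958984), 44.35483169555664)
side barb 41 centroid yaw -0.6493597 line -0.89684165
side bar 99 centroid yaw -0.6676583 line -1.0275027
side top [ 0.51259319 -0.12919548  0.11519131] ((514.1912231445312, -130.81434631347656), (24.024856567382812, 25.130542755126953), 51.11701583862305)
wrist barb 216 centroid yaw -0.7176728 line -0.7477062
wrist bar 201 centroid yaw -0.6184312 line -0.8688527
wrist top [ 0.51259475 -0.13137344  0.11504726] ((512.9061889648438, -132.1234893798828), (23.745803833007812, 23.661869049072266), 48.79210662841797)
```

View pics/f.png

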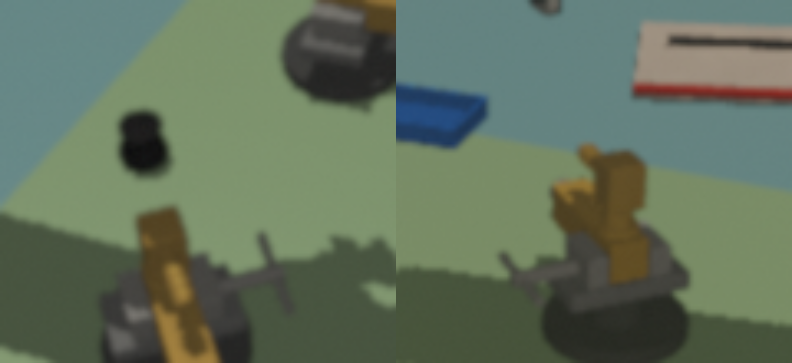

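View pics/w2.png

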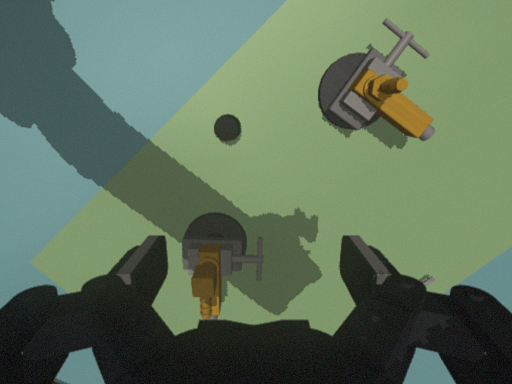

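In both views the barb lies along the bar (scene crop (170,270) to (190,345)). The scene and side centroid yaws of barb and bar agree to 0.02 rad, and the arm is clear. I'll hand it in.

```bash
python3 -c "
from h import *
print(ticket.hand_in())"
```

```text
the job is handed in; nothing more can be done
None
```

I screwed the elbow in about 1.08 rad clockwise with one grip, let go, moved the arm clear and handed the job in at about 8 s on the robot's clock.

- **Elbow position:** in the last pictures the barb lies at a yaw of about -0.75 rad. In the scene and side views its direction agreed with the valve block's to about 0.02 rad, well inside the 0.21 rad allowed.
- **Measurement that disagreed:** the wrist camera put the two 0.10 to 0.12 rad apart. Its view of the block was partly hidden by the elbow, and its two fits disagreed on the direction, so I trusted the other two. Line fits to a single camera's view also scattered by 0.1 rad or more.
- **Nipple and forces:** the arm never came near the nipple, but I didn't measure its angle at the end. Force readings at the end of each move stayed below 10 N, and the gripper was open and touching nothing at hand-in.

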